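Energise the solenoid on the bench tester

TASK

Test the transmission solenoid that is plugged into the bench tester: first switch the tester on by pressing down the raised far end of its main rocker switch until it lies flat, then start the pump by pressing the plain round push-button on the separate button box fully in and letting it out again, then press the square key in the same column as the port that holds the solenoid and finish while still holding that key fully down. Only touch the controls with the fingertips: leave the mushroom-headed stop button and the two other keys unpressed, do not pull the solenoid or the blanking plugs out of their ports, and leave the other things on the bench where they are.

Things in the scene. Friction and masses are not known exactly. Their poses are not given: they have to be found in the camera images.
- console: Grey bench console of the solenoid tester, fixed; 240 (x) by 340 (y) by 80 mm high, level deck at z = 80. Origin: centre of its underside; x front to back, y left, z up. Front row (x = -80): main rocker (y = +125), square keys (y = +40, -30, -100). Behind each key, in its column: a flat gauge 7 mm high (x = -13), then a port in the manifold bar (x = 70, 18 mm high). Nothing else over 15 mm high.
- main_rocker (a joint): Black main rocker, 27 (y) by 40 mm (x), dished top of two flat halves, in a 50 by 37 mm bezel 3 mm high. 0 = off: near half level, far (+x) half slopes up at 0.34 rad, its end 6.5 mm higher. 0.34 rad = on: far half level, 5 mm above the deck, near half up. May start up to 0.04. Takes about 3 N on the raised end, stays where left; on above 0.27 rad.
- rocker_far (a point): Point on the top of the rocker's far half, mid-width, 14 mm from the pivot line towards the far end; it turns with the rocker. To switch on, press it straight down until it is 5 mm above the deck (world z = 0.085).
- rocker_pivot (a point): Middle of the rocker's top, on the pivot line, world z = 0.085 (5 mm above the deck); does not move.
- station: Button box of the pump, fixed to the bench on the left or on the right of the console; 130 (x) by 80 (y) by 58 mm high, pale lid. Origin: centre of its underside, x away from the operator. The start button is on the near half (x = -30), the stop button on the far half (x = +30), each on a 35 mm steel collar 5 mm high.
- start (a joint): Travel of the pump start button, 0 = out, 0.006 m = fully in. Spring return, 3 N to start moving, 7 N fully in. Counts as pressed beyond 0.0048 m.
- start_top (a point): Centre of the top face of the start button: plain round flat black cap, 27 mm across, standing 16 mm above its collar, top at world z = 0.079; it goes straight down.
- stop (a joint): Travel of the mushroom-headed stop button, 0 = out, 0.006 m = in; spring return, 3 to 7 N. To be left alone: beyond 0.002 m fails.
- stop_top (a point): Centre of the top of the mushroom-headed stop button: black domed head 40 mm across, top at world z = 0.091, 60 mm beyond the start button.
- key0 (a joint): Travel of the left square test key (0 = up, 0.005 m = fully down). Spring return, 3 N to start moving, 6 N fully down. If it is the key to hold, it counts as down beyond 0.004 m; if not, pressing it beyond 0.002 m fails.
- key1 (a joint): Travel of the middle square test key (0 = up, 0.005 m = fully down). Spring return, 3 N to start moving, 6 N fully down. If it is the key to hold, it counts as down beyond 0.004 m; if not, pressing it beyond 0.002 m fails.
- key2 (a joint): Travel of the right square test key (0 = up, 0.005 m = fully down). Spring return, 3 N to start moving, 6 N fully down. If it is the key to hold, it counts as down beyond 0.004 m; if not, pressing it beyond 0.002 m fails.
- key0_top (a point): Centre of the top face of the left square key: black flat cap, 25 by 25 mm, in a 34 mm bezel 3 mm high; top at world z = 0.092 when up (12 mm above the deck); keys are 70 mm apart.
- key1_top (a point): Centre of the top face of the middle square key: black flat cap, 25 by 25 mm, in a 34 mm bezel 3 mm high; top at world z = 0.092 when up (12 mm above the deck); keys are 70 mm apart.
- key2_top (a point): Centre of the top face of the right square key: black flat cap, 25 by 25 mm, in a 34 mm bezel 3 mm high; top at world z = 0.092 when up (12 mm above the deck); keys are 70 mm apart.
- manifold_hole0 (a point): Centre of the mouth of the left port on the manifold's top face (world z = 0.098), 150 mm straight behind key0; bore 22 mm wide and 14 mm deep.
- manifold_hole1 (a point): Centre of the mouth of the middle port on the manifold's top face (world z = 0.098), 150 mm straight behind key1; bore 22 mm wide and 14 mm deep.
- manifold_hole2 (a point): Centre of the mouth of the right port on the manifold's top face (world z = 0.098), 150 mm straight behind key2; bore 22 mm wide and 14 mm deep.
- solenoid: The solenoid under test, loose in one of the three ports (any of them): steel can 29 mm across on a 36 mm flange, with a black plug block 14 by 20 mm on top, 44 mm high above the manifold. Origin: centre of the lower end of its 19 mm nose, 12 mm below the port's mouth; z up.
- plug0: Blanking plug, loose in one of the other two ports: plain steel disc 32 mm across, 10 mm high above the manifold. Origin: lower end of its 19 mm nose, 12 mm below the port's mouth.
- plug1: The second blanking plug, the same as plug0, in the remaining port.
- drum: Bystander: dark steel clutch drum, open upward, 110 mm across and 55 mm high, standing on the bench on the side of the console where the button box is not. Origin: centre of its underside.
- oiler: Bystander: amber oil bottle, 60 mm across, 170 mm high, beyond the console's right side. Origin: centre of its underside.
- sun_gear: Bystander: steel sun gear with a hub, 60 mm across and 45 mm high, standing on the bench beyond the console's left side. Origin: centre of its underside.
Things that resemble listed ones, but are neither listed nor needed, are in the scene too. Leave any green or yellow look-alike of the station alone.

How it is judged:
By the outcome, as a careful person would: the job done as asked, in the order asked, and still so for the second after the job is handed in, while the arm keeps its last pose, push and grip.
It also fails if it takes over 45 s, if anything falls off the work surface, if the arm or the gripper's body presses on something with over 40 N, if the wrist force passes 120 N, or if a joint passes its speed limit or range.

ROBOT

A 6-joint arm with a two-finger parallel gripper is mounted at the origin on the work surface. World frame = base frame: x ahead of the robot, y to its left, z up, the work surface at z = 0. Lengths are in m, angles in rad, forces in N, time in s.
With the tool pointing down it reaches from about 0.375 to 0.9 m from the base axis. Payload 3.1 kg.
Tool frame: the origin (TCP) lies between the finger pads; the fingertips stand 8 mm ahead of it and the grasp point (between the pads) lies 11 mm behind it (manip.finger_overhang is the y of the fingertips in the tool frame, in m); y points along the fingers, x is the direction in which the jaws open and shut, and the axes are right-handed (so a half turn about y gives the same grasp; the last joint's range is limited). The gripper opens to 85 mm and grips with 20 to 120 N. Pads are 22 mm wide; open, the fingers measure 114 mm over their backs; the gripper's body (76 mm by 85 mm) begins 54 mm behind the grasp point. The pads swing forward as they close: fully open they stand 13 mm farther back than shut.
Start: joints at [-1.454, 0.527, 1.433, -0, 1.181, -0.178], TCP at [0.182, -0.598, 0.239] pointing down, gripper open.
Joint ranges: [-3.08, 3.08], [-0.75, 2.2], [0.22, 2.44], [-1.43, 4.57], [0, 2.65], [-2.85, 2.85]. Speed limits (rad/s): [2.79, 2.79, 3.14, 3.14, 3.14, 3.14].

INTERFACE

Orientations are given as a rotation vector (axis times angle).
In Python, from workcell import manip gives the robot as it stands.
- The arm moves only by the shell command python3 -m crank 'ROWS' [OPENING] [FORCE]. ROWS is JSON, one flat list of numbers, 4 for each row, row after row: the shift along the tool's x, y, z in m, then the turn about the tool's y in degrees. A call has 1 to 8 rows; each row is the pose to reach, as a shift and turn from the pose measured when the call began, along the tool's axes at that moment; what a row does not reach only later rows make up. A row lasts 1/8 s, in which the tool goes at most 62.5 mm and 10.7 degrees, less where a joint would pass 70% of its speed; a pose out of reach is approached as far as the arm can. A call with a gripper value outside its range is refused whole. OPENING is the closure in counts, from 0 (fully open) to 255 (shut), set as the call begins (- or left out, the last holds). The fingers move at their own pace and stop on an object; FORCE is the grip in N (left out, the last holds). Time passes only in rows, so rows that repeat a pose let the fingers close. It gives the time, the measured TCP pose, the force and the opening at its end, in the units of the state.
- manip.state(): the state, without advancing time (a new reading comes with each control period).
- manip.camera(name): name is "side" or "top"; returns a dict with "color" (420x560x3 uint8, red, green, blue), "depth" (420x560 float32, m along the optical axis (not along the pixel's ray), 0 where there is no reading), "fx", "fy", "cx", "cy" (pixels), "distortion" ([k1, k2, p1, p2, k3] as OpenCV has them; the pictures are not rectified), "extrinsics" (4x4, takes a point from world to camera coordinates). Camera axes: x right, y down, z forward; pixel columns grow to the right and rows downward; lengths in m; the calibration is good to about 2 mm. A picture is of the moment at which its call begins.
- manip.close_job(): hands the job in, once; it reports no verdict.
The state is a dict: "time": time; "joint_positions": joint angles; "joint_velocities": joint speeds; "effort": joint torques, N m; "eef_pos": TCP position; "tcp_rot": TCP orientation; "ft_force": force on the tool from outside, world axes, zero at the start; "moment": the same for the moment, N m; "opening": finger opening in m.
Only numpy, scipy, OpenCV 4.12 (cv2) and the standard library are available. Lean on these libraries where they do the work, as an engineer would, in place of code of your own. Each camera call takes 0.05 s, during which the arm holds its last target.

## Working session

There is one attempt and no reset: what is moved stays moved. The work goes in short steps, Python scripts to look and compute and a shell command to move; the robot and the scene stay as the last step left them, time stands still between calls to the robot, and variables do not carry over. Pictures are saved under pics/ and viewed, and the job is handed in when it is done.

```bash
ls; mkdir -p pics; python3 - <<'E'
from workcell import manip
import cv2, numpy as np
s=manip.state()
print({k:np.round(v,4).tolist() for k,v in s.items()}, manip.finger_overhang)
for n in ("side","top"):
    c=manip.camera(n); cv2.imwrite(f"pics/{n}0.png",cv2.cvtColor(c["color"],cv2.COLOR_RGB2BGR))
    np.savez(f"{n}0.npz",**c)
    print(n,c["fx"],c["fy"],c["cx"],c["cy"],c["distortion"],np.round(c["extrinsics"],3).tolist())
E
```

```text
pics
{'time': 0.0, 'joint_positions': [-1.4545, 0.5284, 1.4339, 0.0, 1.1814, -0.1785], 'joint_velocities': [0.0001, 0.0012, 0.0005, 0.0007, 0.0004, 0.0009], 'effort': [0.0015, -44.234, -17.8027, -0.0002, 0.0083, 0.0], 'eef_pos': [0.1815, -0.5973, 0.2383], 'tcp_rot': [-1.3327, 0.9903, -0.9879], 'ft_force': [-0.0283, 0.4966, -0.6982], 'moment': [0.0325, 0.0001, -0.0086], 'opening': 0.0855} 0.008
side 438.1233138190312 438.1233138190312 283.38878778300364 210.56532616814596 [-0.04233854  0.          0.          0.          0.        ] [[-0.781, -0.625, 0.017, 0.403], [-0.484, 0.587, -0.649, 0.254], [0.395, -0.515, -0.76, 1.047], [0.0, 0.0, 0.0, 1.0]]
top 433.4960903945433 433.4960903945433 277.1220055885429 207.12222862805467 [-0.10354584  0.          0.          0.          0.        ] [[0.009, -1.0, -0.024, 0.074], [-0.998, -0.007, -0.061, 0.489], [0.061, 0.025, -0.998, 1.138], [0.0, 0.0, 0.0, 1.0]]
```

View pics/top0.png

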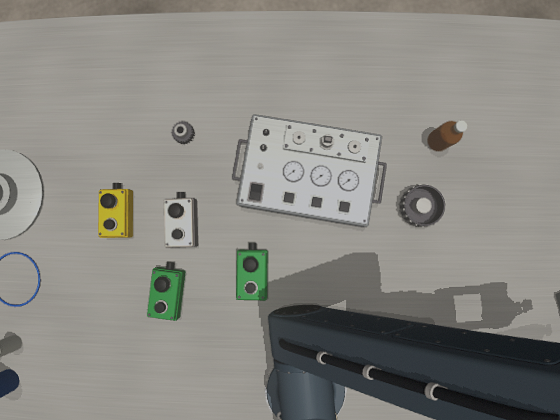

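View pics/side0.png

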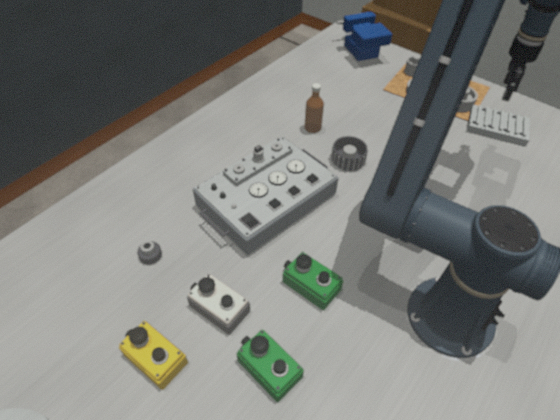

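The top view shows the console around (310,170). The rocker is at (256,192), the keys are at (289,197), (317,202) and (344,207), and the solenoid seems to be in the middle port at (327,141). There are four box-like candidates: yellow (115,213), pale (180,220), green (166,292) and green (252,275). Only the pale one fits the station. I'll enlarge these areas to confirm.

```bash
python3 - <<'E'
import cv2, numpy as np
t=cv2.imread("pics/top0.png"); s=cv2.imread("pics/side0.png")
a=cv2.resize(t[105:235,230:390],None,fx=5,fy=4.6,interpolation=3) 
a=cv2.resize(t[105:235,230:390],(720,585),interpolation=3)
cv2.imwrite("pics/c1.png",a)
b=cv2.resize(t[185:255,155:210],(440,560),interpolation=3)
cv2.imwrite("pics/c2.png",b)
cv2.imwrite("pics/c3.png",cv2.resize(s[130:260,185:345],(720,585),interpolation=3))
E
```

```text
(no output)
```

View pics/c1.png

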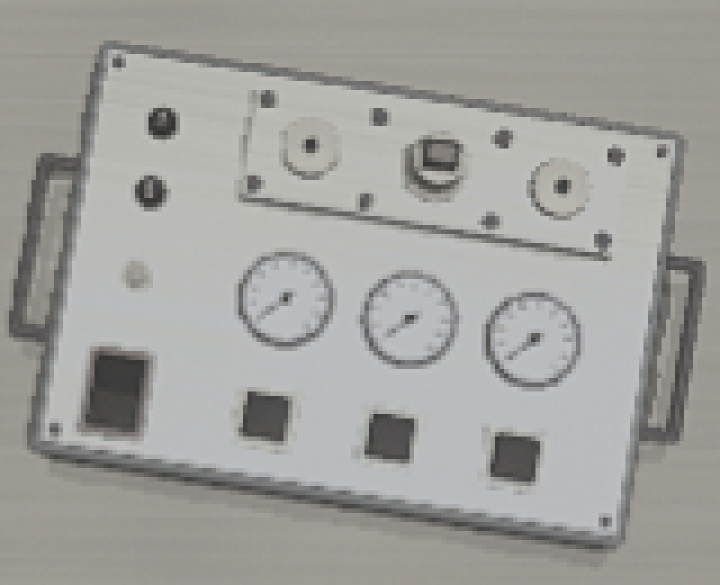

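View pics/c2.png

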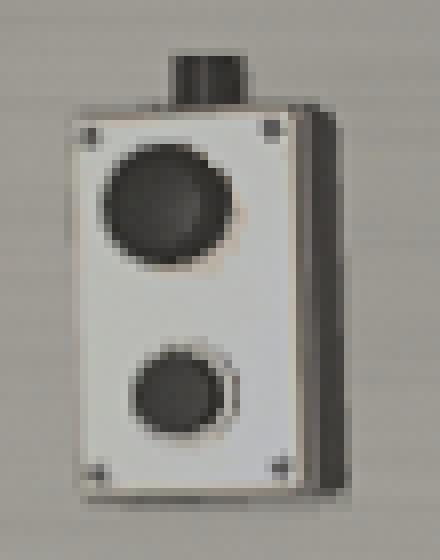

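View pics/c3.png

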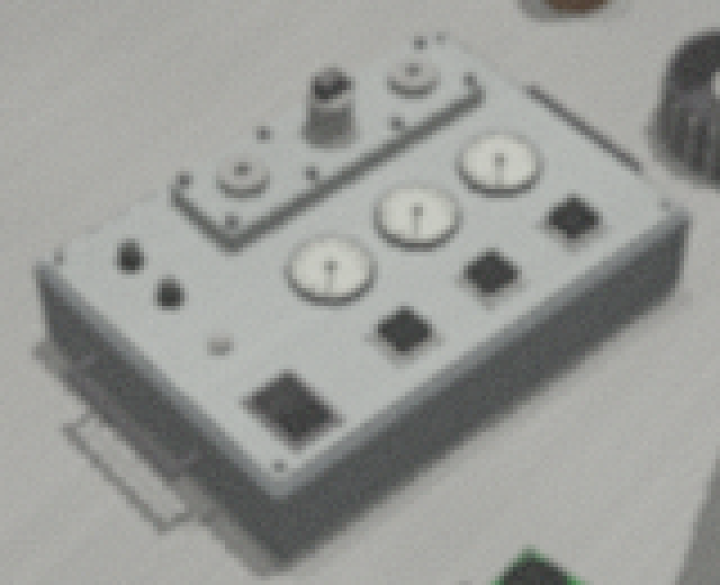

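The crops confirm that the solenoid (a tall can with a black block) is in the middle port, so the key is key1. The pale box at (180,220) is the station, with the plain start button near at about (177,234) and the domed stop button far at about (176,210). Next I'll measure them in both views.

```bash
cat > h.py <<'E'
import numpy as np, cv2
def load(n): return dict(np.load(f"{n}.npz"))
def K(c): return np.array([[c["fx"],0,c["cx"]],[0,c["fy"],c["cy"]],[0,0,1.]])
def ray(c,uv):
    p=cv2.undistortPoints(np.array([[uv]],float),K(c),c["distortion"])[0,0]
    T=c["extrinsics"];R=T[:3,:3];t=T[:3,3]
    return -R.T@t, R.T@np.array([p[0],p[1],1.])
def onz(c,uv,z):
    o,d=ray(c,uv); return o+d*(z-o[2])/d[2]
def proj(c,P):
    T=c["extrinsics"]; r=cv2.Rodrigues(T[:3,:3])[0]
    return cv2.projectPoints(np.array(P,float).reshape(-1,1,3),r,T[:3,3].copy(),K(c),c["distortion"])[0][:,0]
def blobs(c,box,thr,f=8,amin=15):
    x0,y0,x1,y1=box
    g=cv2.cvtColor(c["color"],cv2.COLOR_RGB2GRAY)[y0:y1,x0:x1]
    g=cv2.resize(g,None,fx=f,fy=f,interpolation=cv2.INTER_CUBIC)
    m=(g<thr).astype(np.uint8)
    n,l,st,ce=cv2.connectedComponentsWithStats(m)
    out=[]
    for i in range(1,n):
        if st[i,4]>amin*f*f:
            out.append((np.round((ce[i]+.5)/f-.5+[x0,y0],2),round(st[i,4]/f/f,1),np.round(st[i,2:4]/f,1)))
    return out
E
python3 - <<'E'
from h import *
T=load("top0");S=load("side0")
print("top keys");[print(*b) for b in blobs(T,(245,178,360,218),110)]
print("top st");[print(*b) for b in blobs(T,(166,199,191,244),110)]
print("side keys");[print(*b) for b in blobs(S,(235,165,330,232),100)]
print("side st");[print(*b) for b in blobs(S,(195,275,236,310),100)]
E
```

```text
top keys
[255.28 191.66] 209.3 [14.5 18.8]
[288.48 197.15] 92.4 [10.9 11.1]
[316.17 201.73] 91.4 [11.  10.6]
[343.92 206.31] 94.5 [11.1 10.9]
[277.79 211.85] 141.9 [71.2 12.2]
top st
[175.4  210.16] 192.2 [16.1 15.2]
[176.8  233.74] 92.3 [11.2 10.5]
side keys
[311.95 178.21] 59.7 [10.8  8.9]
[299.36 211.32] 796.7 [68.4 47.1]
[293.61 190.35] 63.0 [11.   8.9]
[274.4  203.17] 66.8 [11.2  9.5]
[249.44 220.42] 145.5 [17.5 14.6]
side st
[206.24 285.46] 210.0 [15.9 17.9]
[226.45 300.96] 103.6 [11. 12.]
[197.3  307.05] 30.7 [7.8 7.1]
```

```bash
python3 - <<'E'
from h import *
T=load("top0");S=load("side0")
np.set_printoptions(precision=4,suppress=True)
k=[(288.48,197.15),(316.17,201.73),(343.92,206.31)]
ks=[(274.4,203.17),(293.61,190.35),(311.95,178.21)]
for z in (.092,.088):
  print(z,"top",[onz(T,p,z)[:2] for p in k]);print("side",[onz(S,p,z)[:2] for p in ks])
for nm,c,p in (("T",T,(176.8,233.74)),("S",S,(226.45,300.96))): print("start",nm,onz(c,p,.079)[:2],onz(c,p,.075)[:2])
print("stop",onz(T,(175.4,210.16),.085)[:2],onz(S,(206.24,285.46),.085)[:2])
print("rocker",onz(T,(255.28,191.66),.087)[:2],onz(S,(249.44,220.42),.087)[:2])
P=np.array([onz(T,p,.0915)[:2] for p in k])
d=P[2]-P[0];print("pitch",np.linalg.norm(d)/2,"yaw",np.arctan2(d[1],d[0])+np.pi/2)
yaw=np.arctan2(d[1],d[0])+np.pi/2; R=np.array([[np.cos(yaw),-np.sin(yaw)],[np.sin(yaw),np.cos(yaw)]])
o=P.mean(0)-R@[-.08,-.03]; print("console o",o)
for n,l,z in (("key1",(-.08,-.03),.092),("rockpiv",(-.08,.125),.085),("rockfar",(-.066,.125),.09),("rockfar-17",(-.063,.125),.09),("hole1",(.07,-.03),.098)):
  w=o+R@l; print(n,w, proj(T,[*w,z]),proj(S,[*w,z]))
# depth checks
for n,c,pts in (("T",T,k+[(176.8,233.7),(175.4,210.2),(255.3,188),(255.3,196)]),):
  for p in pts:
    D=c["depth"];d=D[round(p[1]),round(p[0])];u=cv2.undistortPoints(np.array([[p]],float),K(c),c["distortion"])[0,0]
    X=np.linalg.inv(c["extrinsics"])@[u[0]*d,u[1]*d,d,1];print(p,X[:3])
from workcell import manip
from scipy.spatial.transform import Rotation as Ro
print(Ro.from_rotvec(manip.state()["tcp_rot"]).as_matrix())
E
```

```text
0.092 top [array([0.5085, 0.0483]), array([ 0.4976, -0.0206]), array([ 0.4867, -0.0895])]
side [array([0.5064, 0.0528]), array([ 0.4957, -0.0158]), array([ 0.4848, -0.0845])]
0.088 top [array([0.5088, 0.0483]), array([ 0.4979, -0.0208]), array([ 0.4869, -0.0901])]
side [array([0.5086, 0.05  ]), array([ 0.4979, -0.0188]), array([ 0.4869, -0.0879])]
start T [0.4147 0.3305] [0.4147 0.3316]
start S [0.4114 0.337 ] [0.4131 0.3356]
stop [0.4743 0.3339] [0.4714 0.3394]
rocker [0.5222 0.1316] [0.521  0.1352]
pitch 0.06981552757319827 yaw -0.15695080419368113
console o [ 0.5813 -0.0035]
key1 [ 0.4976 -0.0206] [[316.196  201.7106]] [[294.152  189.0136]]
rockpiv [0.5219 0.1325] [[254.9948 191.8585]] [[249.9315 220.109 ]]
rockfar [0.5357 0.1303] [[255.7864 186.1698]] [[246.3719 215.7078]]
rockfar-17 [0.5386 0.1298] [[255.9881 184.9931]] [[245.6316 215.0354]]
hole1 [ 0.6458 -0.0441] [[325.8556 142.4428]] [[258.2313 158.8741]]
(288.48, 197.15) [0.5084 0.0483 0.0938]
(316.17, 201.73) [ 0.4974 -0.0204  0.094 ]
(343.92, 206.31) [ 0.4866 -0.0894  0.093 ]
(176.8, 233.7) [0.4148 0.33   0.0812]
(175.4, 210.2) [0.4739 0.3329 0.0889]
(255.3, 188) [0.5311 0.1314 0.0899]
(255.3, 196) [0.5113 0.1315 0.0862]
[[ 0.2906 -0.0002  0.9569]
 [-0.9569  0.002   0.2906]
 [-0.0019 -1.      0.0003]]
```

```bash
cat >> h.py <<'E'
from scipy.spatial.transform import Rotation as Ro
def goto(x,y,ztip=None,yaw=-0.157):
    "print tool-axis shift from the current pose to tip target, and turn about tool y"
    from workcell import manip
    s=manip.state(); M=Ro.from_rotvec(s["tcp_rot"]).as_matrix(); p=np.array(s["eef_pos"])
    z=p[2] if ztip is None else ztip+.008
    d=M.T@(np.array([x,y,z])-p); cy=np.arctan2(M[1,2],M[0,2])
    print("t",round(s["time"],2),"pos",np.round(p,4),"yaw",round(cy,3),"tilt",np.round(M[:,1],4),"F",np.round(s["ft_force"],2),"open",round(s["opening"],4))
    print("shift mm",np.round(d*1000,1),"turn deg",round(np.degrees(cy-yaw),2),"q",np.round(s["joint_positions"],3))
    # console-axes offset
    c,sn=np.cos(yaw),np.sin(yaw);e=np.array([x,y])-p[:2];print("err along console x,y mm",np.round([1000*(c*e[0]+sn*e[1]),1000*(-sn*e[0]+c*e[1])],1))
E
python3 -m crank '[-0.044,0,0.041,4, -0.088,0,0.082,9, -0.132,0,0.123,14, -0.176,0,0.164,19, -0.220,0,0.205,24, -0.264,0,0.246,26, -0.308,0,0.287,26, -0.352,0,0.328,26]' 255 40
python3 -c "
from h import *
goto(.536,.131)"
```

```text
time: 1.1
eef_pos: [0.3936, -0.1635, 0.2392]
tcp_rot: [-1.128, 1.327, -1.324]
ft_force: [-0.0, -0.5, -0.6]
opening: 0.0
t 1.1 pos [ 0.3936 -0.1635  0.2392] yaw -0.16 tilt [-0.      0.0019 -1.    ] F [-0.03 -0.46 -0.57] open 0.0
shift mm [-313.4    0.6   93.8] turn deg -0.15 q [-0.658  0.261  1.906  0.002  0.976  1.071]
err along console x,y mm [ 94.6 313.1]
```

```bash

python3 -m crank '[-0.052,0,0.0156,0, -0.104,0,0.0312,0, -0.157,0,0.047,0, -0.209,0,0.0625,0, -0.261,0,0.078,0, -0.3134,0,0.0938,0, -0.3134,0.04,0.0938,0, -0.3134,0.08,0.0938,0]'
python3 - <<'E'
from h import *
goto(.536,.131,.096)
from workcell import manip
for n in ("side","top"):
    c=manip.camera(n); np.savez(n+"1.npz",**c)
    im=cv2.cvtColor(c["color"],cv2.COLOR_RGB2BGR)
    x0,y0=(200,150) if n=="side" else (210,130)
    cv2.imwrite(f"pics/{n}1.png",cv2.resize(im[y0:y0+100,x0:x0+110],(660,600),interpolation=3))
E
```

```text
time: 2.1
eef_pos: [0.5363, 0.1323, 0.1589]
tcp_rot: [-1.128, 1.324, -1.323]
ft_force: [0.2, 0.1, -0.7]
opening: 0.0002
t 2.1 pos [0.5363 0.1323 0.1589] yaw -0.157 tilt [ 0.0013  0.0019 -1.    ] F [ 0.22  0.08 -0.67] open 0.0002
shift mm [ 1.4 54.9 -0.2] turn deg -0.02 q [0.039 0.54  1.694 0.002 0.906 1.765]
err along console x,y mm [-0.1 -1.3]
```

View pics/side1.png

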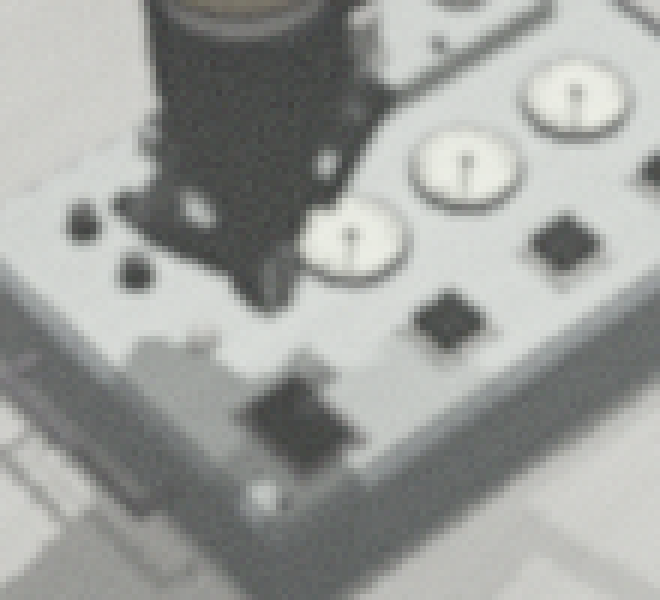

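View pics/top1.png

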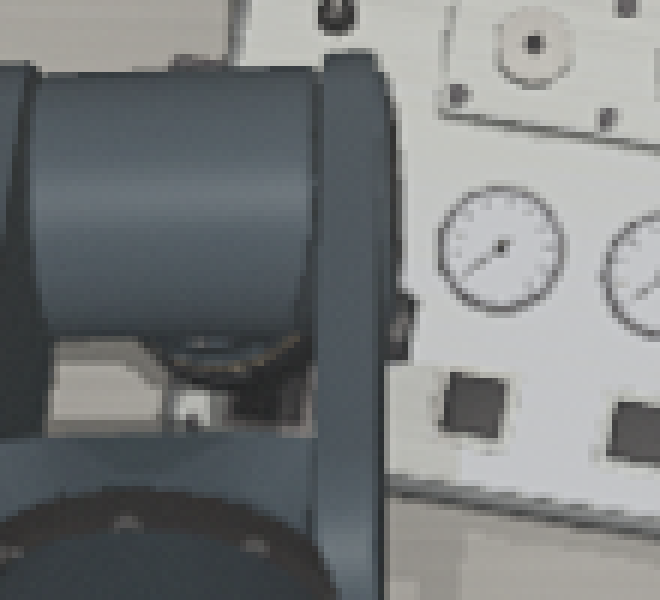

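In the side view the shut fingertips end at about (244.7,200), above the rocker at (250,220). The top view is blocked by the arm. I'll check the tip's projection and descend in steps.

```bash

python3 -c "
from h import *
S=load('side1'); print(proj(S,[.5363,.1323,.151]))"
python3 -m crank '[0.0014,0.02,0,0, 0.0014,0.038,0,0, 0.0014,0.048,0,0, 0.0014,0.048,0,0]'
python3 - <<'E'
from h import *
goto(.536,.131,.0845)
from workcell import manip
c=manip.camera("side"); np.savez("side2.npz",**c)
im=cv2.cvtColor(c["color"],cv2.COLOR_RGB2BGR)
cv2.imwrite("pics/side2.png",cv2.resize(im[150:250,200:310],(660,600),interpolation=3))
E
```

```text
[[244.47193916 200.1753518 ]]
time: 2.7
eef_pos: [0.5318, 0.1299, 0.108]
tcp_rot: [-1.137, 1.334, -1.32]
ft_force: [0.1, 0.7, -0.0]
opening: -0.0001
t 2.7 pos [0.5318 0.1299 0.108 ] yaw -0.159 tilt [-0.0106  0.0015 -0.9999] F [ 0.06  0.67 -0.02] open -0.0001
shift mm [-1.8 15.4  4.1] turn deg -0.13 q [0.034 0.618 1.733 0.003 0.801 1.763]
err along console x,y mm [4.  1.8]
```

View pics/side2.png

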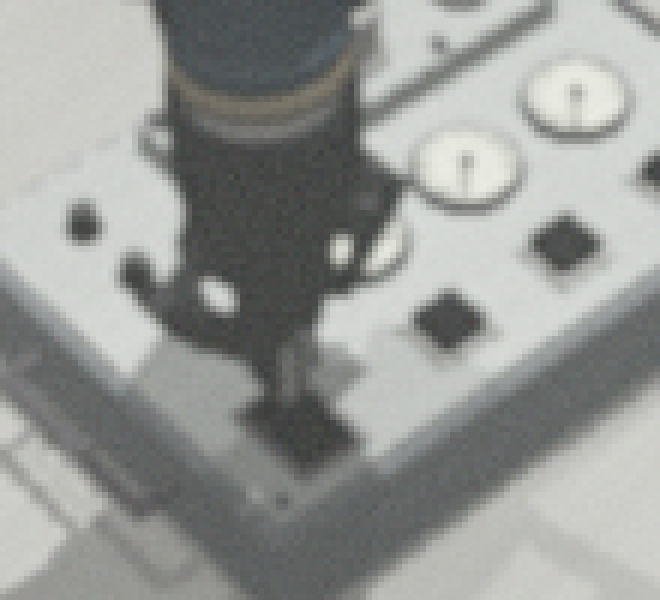

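```bash

python3 -m crank '[-0.0018,0,0.004,0, -0.0018,0,0.004,0]'
python3 - <<'E'
from h import *
goto(.536,.131,.0845)
E
```

```text
time: 3.0
eef_pos: [0.5376, 0.1312, 0.1092]
tcp_rot: [-1.134, 1.331, -1.321]
ft_force: [-0.5, 0.3, 0.7]
opening: -0.0001
t 3.0 pos [0.5376 0.1312 0.1092] yaw -0.159 tilt [-0.007   0.0016 -1.    ] F [-0.5   0.27  0.72] open -0.0001
shift mm [ 0.4 16.7 -1.5] turn deg -0.12 q [0.036 0.621 1.719 0.003 0.808 1.764]
err along console x,y mm [-1.6 -0.4]
```

```bash

python3 -m crank '[0.0004,0.007,-0.0015,0, 0.0004,0.009,-0.0015,0, 0.0004,0.0105,-0.0015,0]'
python3 - <<'E'
from h import *
goto(.536,.131,.0845)
E
```

```text
time: 3.38
eef_pos: [0.5357, 0.131, 0.0985]
tcp_rot: [-1.135, 1.332, -1.321]
ft_force: [-0.7, 0.1, 3.0]
opening: -0.0001
t 3.38 pos [0.5357 0.131  0.0985] yaw -0.159 tilt [-0.0078  0.0016 -1.    ] F [-0.73  0.08  3.04] open -0.0001
shift mm [-0.   6.   0.4] turn deg -0.12 q [0.036 0.637 1.73  0.003 0.783 1.764]
err along console x,y mm [0.3 0. ]
```

```bash

python3 -m crank '[0,0.002,0.0004,0, 0,0.004,0.0004,0, 0,0.006,0.0004,0, 0,0.006,0.0004,0]'
python3 - <<'E'
from h import *
goto(.536,.131,.0845)
from workcell import manip
c=manip.camera("side"); np.savez("side3.npz",**c)
im=cv2.cvtColor(c["color"],cv2.COLOR_RGB2BGR)
cv2.imwrite("pics/side3.png",cv2.resize(im[150:250,200:310],(660,600),interpolation=3))
E
```

```text
time: 3.88
eef_pos: [0.5365, 0.1309, 0.0932]
tcp_rot: [-1.134, 1.331, -1.321]
ft_force: [-1.2, -0.3, 7.6]
opening: -0.0006
t 3.88 pos [0.5365 0.1309 0.0932] yaw -0.159 tilt [-0.0066  0.0014 -1.    ] F [-1.25 -0.29  7.58] open -0.0006
shift mm [-0.1  0.7 -0.5] turn deg -0.11 q [0.036 0.646 1.731 0.002 0.771 1.764]
err along console x,y mm [-0.5  0.1]
```

View pics/side3.png

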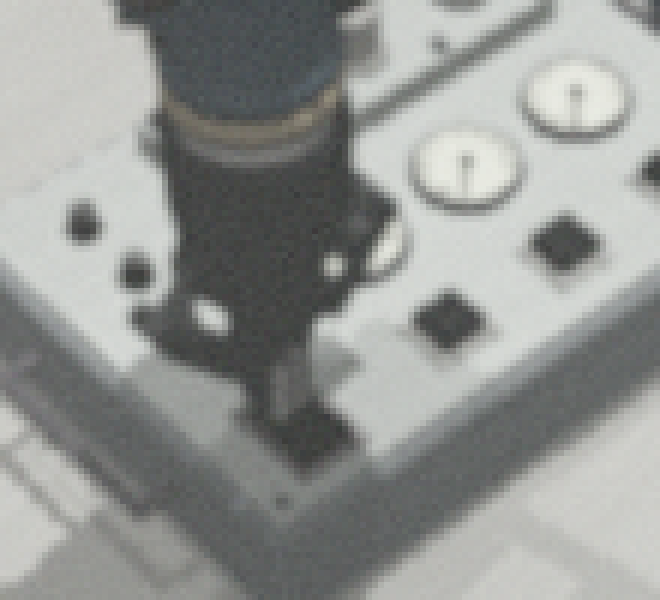

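The tip is at z=0.0852 and the force has risen past the 3 N moving force, so the rocker is at its stop. I'll press a little harder and then lift.

```bash

python3 -m crank '[0,0.0015,0,0, 0,0.0015,0,0]'
python3 -c "
from h import *
goto(.536,.131,.16)"
python3 -m crank '[0,-0.03,0,0, 0,-0.06,0,0, 0,-0.09,0,0, 0,-0.09,0,0]'
python3 - <<'E'
from h import *
goto(.414,.3325,.11)
E
```

```text
time: 4.18
eef_pos: [0.5365, 0.1308, 0.0931]
tcp_rot: [-1.134, 1.33, -1.322]
ft_force: [-2.9, -1.5, 12.9]
opening: -0.0001
t 4.17 pos [0.5365 0.1308 0.0931] yaw -0.159 tilt [-0.0061  0.0013 -1.    ] F [-2.88 -1.52 12.91] open -0.0001
shift mm [ -0.1 -74.9  -1. ] turn deg -0.1 q [0.036 0.646 1.731 0.002 0.77  1.764]
err along console x,y mm [-0.6  0.1]
time: 4.68
eef_pos: [0.5386, 0.1309, 0.185]
tcp_rot: [-1.13, 1.327, -1.323]
ft_force: [0.4, 1.4, 0.0]
opening: 0.0003
t 4.67 pos [0.5386 0.1309 0.185 ] yaw -0.159 tilt [-0.001   0.0016 -1.    ] F [0.37 1.43 0.04] open 0.0003
shift mm [-179.3   67.4 -154.8] turn deg -0.1 q [0.036 0.505 1.666 0.002 0.972 1.764]
err along console x,y mm [-154.6  179.6]
```

```bash

python3 -m crank '[-0.036,0,-0.031,0, -0.072,0,-0.062,0, -0.108,0,-0.093,0, -0.144,0,-0.124,0, -0.1795,0,-0.155,0, -0.1795,0,-0.155,0]'
python3 - <<'E'
from h import *
goto(.4135,.333,.09)
from workcell import manip
for n in ("side","top"):
    c=manip.camera(n); np.savez(n+"4.npz",**c)
    im=cv2.cvtColor(c["color"],cv2.COLOR_RGB2BGR)
    x0,y0=(185,190) if n=="side" else (140,110)
    w,h=(110,130) if n=="side" else (250,150)
    f=4.6 if n=="side" else 3.2
    cv2.imwrite(f"pics/{n}4.png",cv2.resize(im[y0:y0+h,x0:x0+w],None,fx=f,fy=f,interpolation=3))
E
```

```text
time: 5.42
eef_pos: [0.411, 0.3344, 0.1839]
tcp_rot: [-1.135, 1.325, -1.319]
ft_force: [0.1, -0.7, -0.1]
opening: 0.0002
t 5.42 pos [0.411  0.3344 0.1839] yaw -0.154 tilt [-4.2e-03  6.0e-04 -1.0e+00] F [ 0.06 -0.74 -0.11] open 0.0002
shift mm [ 1.  85.9  3.1] turn deg 0.18 q [0.471 0.478 1.725 0.003 0.941 2.193]
err along console x,y mm [ 2.7 -1. ]
```

View pics/side4.png

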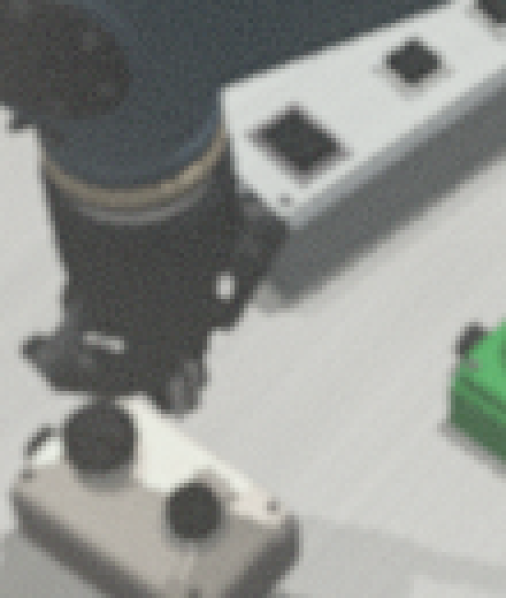

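View pics/top4.png

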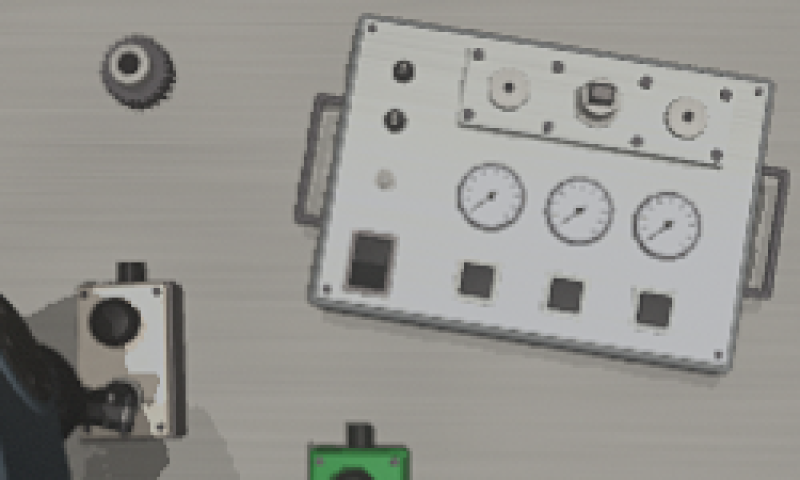

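The top view shows the arm over the start button and the rocker in plain view at (256,192). Its shading has changed, and I'll check the rocker's heights by depth.

```bash
python3 - <<'E'
from h import *
np.set_printoptions(precision=4,suppress=True)
for n in ("top0","top4"):
  c=load(n)
  for s in (.015,.010,.005,-.005,-.010,-.015):
    P=np.array([.5217+.988*s,.1332-.156*s,.087]); u=proj(c,P)[0]; r,q=int(round(u[1])),int(round(u[0]))
    zs=[]
    for dq in (-2,-1,0,1,2):
      d=float(c["depth"][r,q+dq]); k=cv2.undistortPoints(np.array([[[q+dq,r]]],float),K(c),c["distortion"])[0,0]
      zs.append((np.linalg.inv(c["extrinsics"])@[k[0]*d,k[1]*d,d,1])[2])
    print(n,s,np.median(zs))
E
python3 -m crank '[0.001,0.04,0.003,0, 0.001,0.065,0.003,0, 0.001,0.08,0.003,0, 0.001,0.08,0.003,0]'
python3 -c "
from h import *
goto(.4135,.333,.074)"
```

```text
top0 0.015 0.09082569272367302
top0 0.01 0.08797275357659062
top0 0.005 0.085450593775938
top0 -0.005 0.08573099221516389
top0 -0.01 0.08507028888117052
top0 -0.015 0.08610459494694078
top4 0.015 0.08672172672603962
top4 0.01 0.08823174943160739
top4 0.005 0.08549834100496478
top4 -0.005 0.08815800009541364
top4 -0.01 0.09194123641926444
top4 -0.015 0.09250971000134856
time: 6.02
eef_pos: [0.4158, 0.33, 0.1032]
tcp_rot: [-1.134, 1.328, -1.324]
ft_force: [0.2, -0.4, 0.0]
opening: -0.0001
t 6.03 pos [0.4158 0.33   0.1032] yaw -0.159 tilt [-4.9e-03 -9.0e-04 -1.0e+00] F [ 0.18 -0.36  0.02] open -0.0001
shift mm [-2.6 21.2 -2.6] turn deg -0.1 q [4.590e-01 6.100e-01 1.781e+00 2.000e-03 7.550e-01 2.188e+00]
err along console x,y mm [-2.7  2.6]
```

The rocker is on: its near half is now up at about 0.092 and its far half is near 0.086. Next I'll descend to just above the start button.

```bash

python3 -m crank '[-0.0026,0.006,-0.0026,0, -0.0026,0.011,-0.0026,0, -0.0026,0.011,-0.0026,0]'
python3 - <<'E'
from h import *
goto(.4135,.333,.073)
from workcell import manip
c=manip.camera("side"); np.savez("side5.npz",**c)
im=cv2.cvtColor(c["color"],cv2.COLOR_RGB2BGR)
cv2.imwrite("pics/side5.png",cv2.resize(im[250:340,180:270],(600,600),interpolation=3))
c=manip.camera("top")
im=cv2.cvtColor(c["color"],cv2.COLOR_RGB2BGR)
cv2.imwrite("pics/top5.png",cv2.resize(im[185:255,145:215],(600,600),interpolation=3))
E
```

```text
time: 6.4
eef_pos: [0.4135, 0.3331, 0.0922]
tcp_rot: [-1.134, 1.328, -1.324]
ft_force: [-0.5, -0.5, 0.3]
opening: 0.0002
t 6.4 pos [0.4135 0.3331 0.0922] yaw -0.158 tilt [-4.8e-03 -8.0e-04 -1.0e+00] F [-0.5  -0.47  0.29] open 0.0002
shift mm [ 0.1 11.2  0.1] turn deg -0.08 q [4.670e-01 6.290e-01 1.787e+00 2.000e-03 7.300e-01 2.194e+00]
err along console x,y mm [ 0.  -0.1]
```

View pics/side5.png

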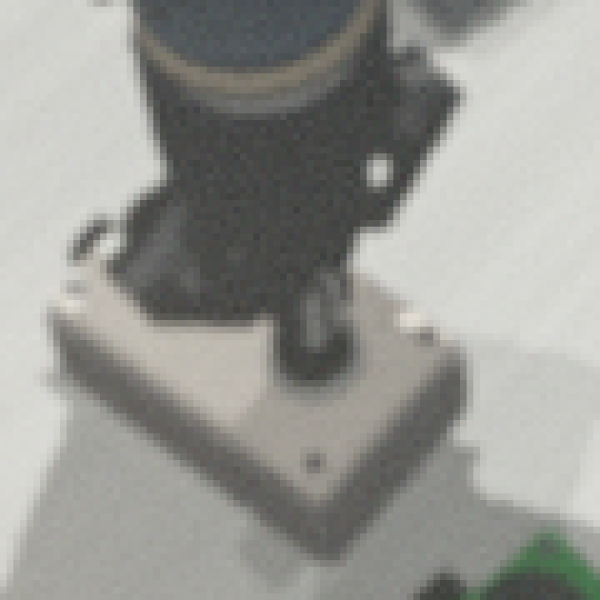

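View pics/top5.png

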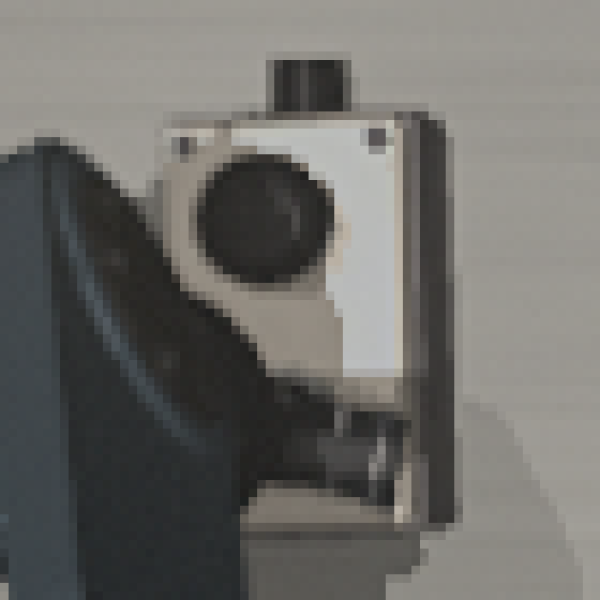

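The tip sits centred on the start cap, at about (227,303) in the side view, and the stop head is clear. I'll press.

```bash

python3 -m crank '[0,0.005,0,0, 0,0.0085,0,0, 0,0.0115,0,0, 0,0.0115,0,0]'
python3 -c "
from h import *
goto(.4135,.333,.0725)"
```

```text
time: 7.0
eef_pos: [0.414, 0.3334, 0.0814]
tcp_rot: [-1.133, 1.327, -1.324]
ft_force: [-0.8, 0.5, 6.0]
opening: 0.0002
t 7.0 pos [0.414  0.3334 0.0814] yaw -0.159 tilt [-0.0034 -0.     -1.    ] F [-0.76  0.47  6.  ] open 0.0002
shift mm [ 0.5  0.9 -0.5] turn deg -0.09 q [4.670e-01 6.480e-01 1.792e+00 2.000e-03 7.050e-01 2.194e+00]
err along console x,y mm [-0.5 -0.5]
```

```bash

python3 -m crank '[0,0.0015,0,0, 0,0.0025,0,0, 0,0.0025,0,0]'
python3 -c "
from h import *
goto(.4135,.333,.0725)"
```

```text
time: 7.38
eef_pos: [0.4141, 0.3335, 0.0809]
tcp_rot: [-1.132, 1.327, -1.324]
ft_force: [-4.1, -2.1, 17.7]
opening: 0.0
t 7.38 pos [0.4141 0.3335 0.0809] yaw -0.158 tilt [-2.6e-03  2.0e-04 -1.0e+00] F [-4.08 -2.1  17.75] open 0.0
shift mm [ 0.6  0.4 -0.5] turn deg -0.07 q [4.670e-01 6.490e-01 1.792e+00 2.000e-03 7.020e-01 2.194e+00]
err along console x,y mm [-0.5 -0.5]
```

That bottomed out at 17.7 N, above the 7 N needed for full travel. I'll release and move to key1.

```bash

python3 -m crank '[0,-0.02,0,0, 0,-0.05,0,0, 0,-0.09,0,0, 0,-0.09,0,0]'
python3 -c "
from h import *
goto(.4975,-.0195)"
```

```text
time: 7.88
eef_pos: [0.416, 0.3344, 0.1734]
tcp_rot: [-1.126, 1.324, -1.324]
ft_force: [0.2, 0.3, -1.4]
opening: -0.0002
t 7.88 pos [0.416  0.3344 0.1734] yaw -0.158 tilt [ 0.0032  0.0031 -1.    ] F [ 0.18  0.31 -1.39] open -0.0002
shift mm [336.6  -0.8 136.2] turn deg -0.06 q [4.670e-01 4.960e-01 1.730e+00 2.000e-03 9.110e-01 2.195e+00]
err along console x,y mm [ 135.8 -336.8]
```

```bash

python3 -m crank '[0.048,0,0.019,0, 0.096,0,0.039,0, 0.144,0,0.058,0, 0.192,0,0.078,0, 0.24,0,0.097,0, 0.288,0,0.1165,0, 0.3366,0,0.136,0, 0.3366,0,0.136,0]'
python3 - <<'E'
from h import *
goto(.4975,-.0195,.105)
from workcell import manip
for n,(x0,y0) in (("side",(195,250)),("top",(150,190))):
    c=manip.camera(n); np.savez(n+"6.npz",**c)
    im=cv2.cvtColor(c["color"],cv2.COLOR_RGB2BGR)
    cv2.imwrite(f"pics/{n}6.png",cv2.resize(im[y0-5:y0+60,x0-5:x0+60],(400,400),interpolation=3))
print("start side blob",blobs(load("side6"),(195,275,236,310),100))
print("start top blob",blobs(load("top6"),(166,199,191,244),110))
E
```

```text
time: 8.88
eef_pos: [0.4982, -0.0229, 0.1714]
tcp_rot: [-1.123, 1.328, -1.328]
ft_force: [0.2, 0.4, 0.1]
opening: 0.0001
t 8.88 pos [ 0.4982 -0.0229  0.1714] yaw -0.164 tilt [ 0.003   0.0027 -1.    ] F [0.18 0.42 0.1 ] open 0.0001
shift mm [-3.1 58.4 -1.4] turn deg -0.38 q [-0.272  0.46   1.816  0.004  0.863  1.459]
err along console x,y mm [-1.2  3.2]
start side blob [(array([206.2 , 285.04]), np.float64(174.4), array([14.9, 15.2])), (array([226.48, 300.9 ]), np.float64(89.1), array([10., 11.]))]
start top blob [(array([175.4 , 210.16]), np.float64(186.0), array([15.9, 15. ])), (array([176.84, 233.75]), np.float64(88.1), array([11. , 10.4]))]
```

View pics/side6.png

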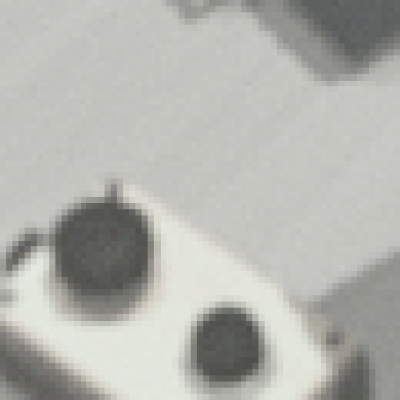

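The start button is back out, with its blob at the same pixel as before. Now I'll go down towards the middle key.

```bash

python3 -m crank '[-0.0031,0.03,-0.0014,-0.4, -0.0031,0.05,-0.0014,-0.4, -0.0031,0.058,-0.0014,-0.4, -0.0031,0.058,-0.0014,-0.4]'
python3 - <<'E'
from h import *
goto(.4975,-.0195,.095)
from workcell import manip
for n,(x0,y0) in (("side",(235,140)),("top",(240,110))):
    c=manip.camera(n); np.savez(n+"7.npz",**c)
    im=cv2.cvtColor(c["color"],cv2.COLOR_RGB2BGR)
    cv2.imwrite(f"pics/{n}7.png",cv2.resize(im[y0:y0+110,x0:x0+110],(600,600),interpolation=3))
E
```

```text
time: 9.48
eef_pos: [0.4947, -0.015, 0.1129]
tcp_rot: [-1.132, 1.324, -1.315]
ft_force: [-0.4, 0.3, -0.6]
opening: 0.0003
t 9.47 pos [ 0.4947 -0.015   0.1129] yaw -0.151 tilt [-0.0016  0.0048 -1.    ] F [-0.35  0.28 -0.56] open 0.0003
shift mm [4.1 9.9 3.5] turn deg 0.32 q [-0.259  0.56   1.867  0.006  0.717  1.458]
err along console x,y mm [ 3.5 -4.1]
```

View pics/side7.png

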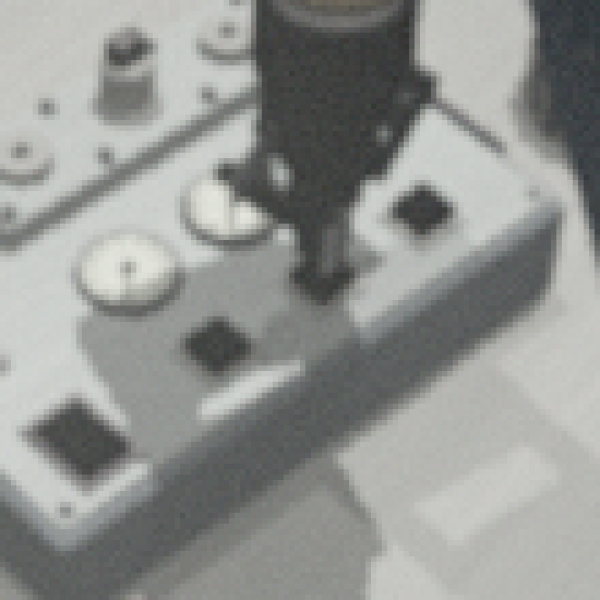

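View pics/top7.png

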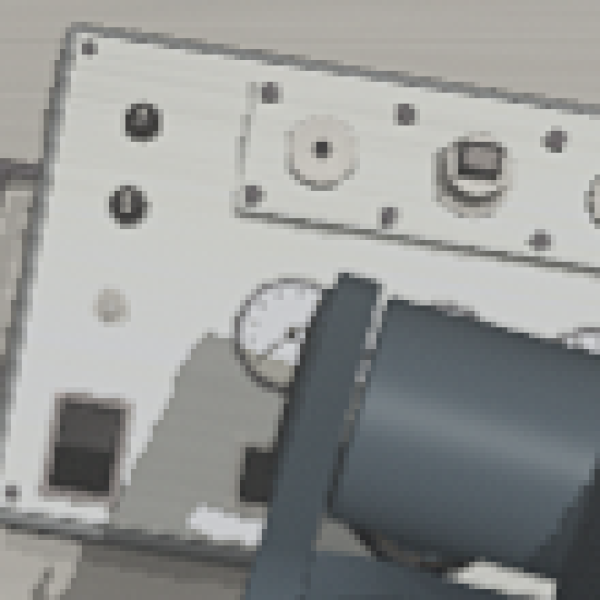

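The side view shows the tip over the middle key at crop (325,280). Key0 is at (217,348) and key2 at (420,210), both free. The solenoid is still in the middle port. I'll centre the tip and then press.

```bash

python3 -m crank '[0.0041,0,0.0035,0.3, 0.0041,0.005,0.0035,0.3, 0.0041,0.008,0.0035,0.3, 0.0041,0.008,0.0035,0.3]'
python3 - <<'E'
from h import *
goto(.4975,-.0195,.0865)
E
```

```text
time: 10.07
eef_pos: [0.4981, -0.0201, 0.1055]
tcp_rot: [-1.128, 1.327, -1.321]
ft_force: [0.0, 1.2, -0.1]
opening: -0.0
t 10.07 pos [ 0.4981 -0.0201  0.1055] yaw -0.157 tilt [ 0.      0.0044 -1.    ] F [ 0.01  1.2  -0.07] open -0.0
shift mm [-0.4 11.  -0.7] turn deg -0.03 q [-0.267  0.577  1.864  0.007  0.702  1.456]
err along console x,y mm [-0.7  0.5]
```

```bash

python3 -m crank '[0,0.005,-0.0005,0, 0,0.008,-0.0005,0, 0,0.0105,-0.0005,0, 0,0.012,-0.0005,0, 0,0.012,-0.0005,0]'
python3 - <<'E'
from h import *
goto(.4975,-.0195,.0865)
E
```

```text
time: 10.7
eef_pos: [0.4978, -0.0201, 0.095]
tcp_rot: [-1.127, 1.325, -1.321]
ft_force: [-2.5, 0.1, 15.2]
opening: 0.0003
t 10.7 pos [ 0.4978 -0.0201  0.095 ] yaw -0.157 tilt [ 0.001   0.0039 -1.    ] F [-2.45  0.11 15.16] open 0.0003
shift mm [-0.5  0.5 -0.4] turn deg -0.01 q [-0.267  0.596  1.871  0.006  0.674  1.456]
err along console x,y mm [-0.4  0.5]
```

The tip is at z=0.087, which is 5 mm of travel, with 15 N against the 6 N needed, so the key is fully down. One last look before I hand in.

```bash

python3 - <<'E'
from h import *
from workcell import manip
for n,(x0,y0,w,h) in (("side",(175,120,180,135)),("top",(100,90,370,230))):
    c=manip.camera(n); np.savez(n+"8.npz",**c)
    im=cv2.cvtColor(c["color"],cv2.COLOR_RGB2BGR)
    cv2.imwrite(f"pics/{n}8.png",cv2.resize(im[y0:y0+h,x0:x0+w],None,fx=770/w,fy=770/w,interpolation=3))
goto(.4975,-.0195,.0865)
E
```

```text
t 10.8 pos [ 0.4978 -0.0201  0.095 ] yaw -0.157 tilt [ 0.0011  0.0039 -1.    ] F [-2.47  0.83 14.07] open 0.0002
shift mm [-0.5  0.5 -0.4] turn deg -0.01 q [-0.267  0.596  1.871  0.006  0.674  1.456]
err along console x,y mm [-0.4  0.5]
```

View pics/side8.png

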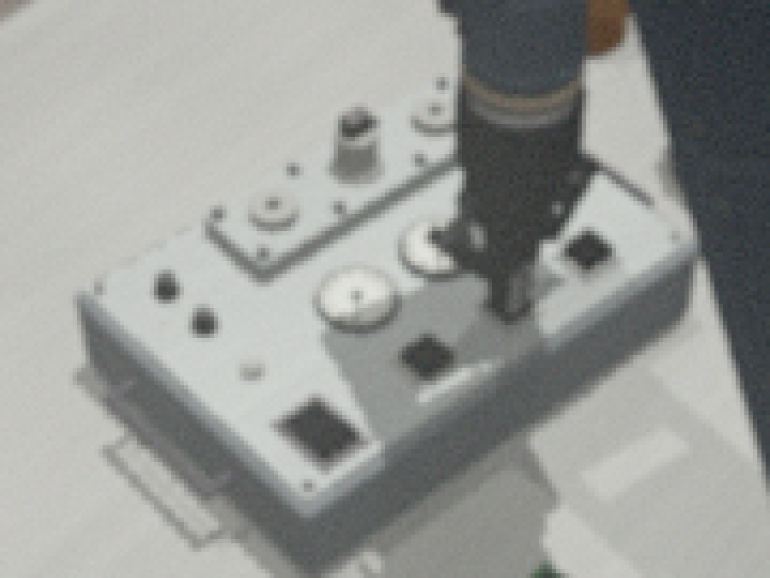

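View pics/top8.png

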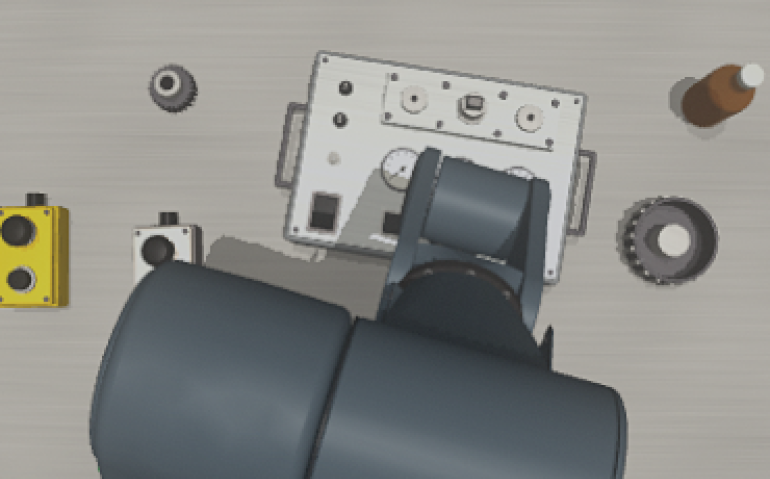

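The middle key is pressed under the fingertips, the other two keys are free, the solenoid and both plugs are seated, and the bystanders haven't moved. I'm handing in.

```bash
python3 -c "
from workcell import manip
print(manip.close_job())
s=manip.state();print(s['time'],s['eef_pos'],s['ft_force'])"
```

```text
the job is handed in; nothing more can be done
None
the job is handed in; nothing more can be done
```

I completed all three steps in order and handed the job in at about 10.8 s, still holding the middle key (key1) down. No verdict was reported.

- **Rocker:** I pressed the far end flat, to z ≈ 0.085 at 13 N. Depth afterwards showed the near half raised to about 0.092 and the far half down at about 0.086. One far-half reading was about 3 mm high (0.088).
- **Start button:** I pressed the one on the pale box until it bottomed, at 17.7 N against the 7 N for full travel. After I let go it was back at its original pixel in both views.
- **Key:** The solenoid is in the middle port, so I held the middle key. The fingertip was at z = 0.087, the full 5 mm of travel, at 14–15 N against the 6 N needed.

In the last pictures the two other keys were free, the solenoid and both plugs were seated, and the drum, oil bottle and sun gear had not moved. I never touched the stop button.

Two small disagreements didn't affect the result:
- The two cameras differed by 3–6 mm sideways on the caps, so I aimed between them.
- The arm strayed up to about 5 mm on some moves, and I corrected that before each press.

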